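# Hang the open-hooked cup on the utensil rail

### The arm

A 7-joint arm with a two-finger parallel gripper is mounted at the origin on the work surface; the furniture and walls round the work are solid. World frame = base frame: x ahead of the robot, y to its left, z up, the work surface at z = 0. Lengths are in m, angles in rad, forces in N, time in s.
With the tool pointing down it reaches from about 0.425 to 0.925 m from the base axis. Payload 6.8 kg.
Tool frame: the origin (TCP) lies between the finger pads; the fingertips stand 11 mm ahead of it and the grasp point (between the pads) lies 8 mm behind it; z points along the fingers, y is the line along which they close (so a half turn about z gives the same grasp; the last joint's range is limited). The gripper opens to 85 mm and grips with 20 to 120 N. Pads are 22 mm wide; open, the fingers measure 114 mm over their backs; the gripper's body (76 mm by 85 mm) begins 54 mm behind the grasp point. The pads swing forward as they close: fully open they stand 13 mm farther back than shut.
Start: joints at [1.142, 0.477, 0.022, 1.555, -0.011, 1.109, -0.083], TCP at [0.213, -0.641, 0.208] pointing down, gripper open.
Joint ranges: [-2.96, 2.96], [-0.34, 2.1], [-1.41, 1.46], [0.24, 2.44], [-1.37, 4.51], [0.17, 1.92], [-2.96, 2.96]. Speed limits (rad/s): [2.39, 2.39, 3.14, 3.14, 3.14, 3.14, 3.14].

### API

Orientations are given as a rotation vector (axis times angle).
In Python, from bench import r gives the robot as it stands.
- The arm moves only by the tool send_rows, never from a script. Its argument "deltas" is a list of rows, each an object of numbers: "dx", "dy", "dz": the shift along the world's x, y, z in mm; "rx", "ry", "rz": the turn, a rotation vector about the world's x, y, z in degrees. A call has 1 to 5 rows; each row is the pose to reach, as a shift and turn from the pose commanded when the call began; what a row does not reach only later rows make up. A row lasts 1/12 s, in which the tool goes at most 41.7 mm and 7.16 degrees, less where a joint would pass 70% of its speed; a pose out of reach is approached as far as the arm can. A call with a gripper value outside its range is refused whole. "jaw" is the finger opening in mm, from 0 to 85.4, set as the call begins (left out, the last holds). The fingers move at their own pace and stop on an object; "newtons" is the grip in N (left out, the last holds). Time passes only in rows, so rows that repeat a pose let the fingers close. It gives the time, the measured TCP pose, the force, the opening and the grip force at its end, in the units of the state.
- r.get_obs(): the state, without advancing time (a new reading comes with each control period).
- r.grab_frame(name): name is "scene" or "top" or "wrist"; returns a dict with "frame" (384x512x3 uint8, blue, green, red), "z_map" (384x512 float32, m along the optical axis (not along the pixel's ray), 0 where there is no reading), "vertical_fov" (degrees; the focal length in pixels is half the picture's height over the tangent of half this angle, whatever the lens; pixels are square), "cx", "cy" (the principal point, pixels), "distortion" ([k1, k2, p1, p2, k3] as OpenCV has them; the pictures are not rectified), "xyz" and "orientation" of the camera in the world. Camera axes: x right, y down, z forward; pixel columns grow to the right and rows downward; lengths in m; the calibration is good to about 2 mm. A picture is of the moment at which its call begins.
- r.hand_in(): hands the job in; it is judged then, once.
The state is a dict: "clock": time; "joints": joint angles; "qvel": joint speeds; "tau": joint torques, N m; "tcp_pos": TCP position; "orientation": TCP orientation; "contact_force": force on the tool from outside, world axes, zero at the start; "moment": the same for the moment, N m; "grip_width": finger opening in m; "gripper_force": force on a finger pad.
Only numpy, scipy, OpenCV 4.12 (cv2) and the standard library are available. Lean on these libraries where they do the work, as an engineer would, in place of code of your own. Each camera call takes 0.05 s, during which the arm holds its last target. There are 200 camera calls.

### The job

Hang the small steel cup whose ring is open on one side (a C-shaped hook) on the steel rod of the utensil rail: bring it up so that the rod slides sideways through the gap into the ring, then let the cup down so that it hangs freely and upright from the rod. Leave the similar cup, the one with the closed ring, standing where it is.

Things in the scene. Friction and masses are not known exactly. Their poses are not given: they have to be found in the camera images.
- open_cup: Steel cup to be hung, 0.1-0.2 kg, loose, upright on the worktop: 68 mm across, 55 high, a wire bail up to 85, on it an upright C-ring (see its eye). Origin: underside centre, z up, ring gap towards its +x. On the ring, on the cup's axis, a wooden grip block 30 (x) x 14 (y) x 40 mm, 143 to 183 mm above the underside: grip across the 14 mm from above, tips no lower than 143.
- open_cup_eye (a point): Centre of the open cup's C-ring, on its axis 113 mm above the underside; axes as the cup's. Ring in the x-z plane, steel band 4 mm thick, 12 wide (y), inside radius 26, outside 30 mm. Band missing from 28 deg above to 62 deg below +x: an opening 34 mm high, from 22 below to 12 above the centre. Two 4 mm ribs inside the top, 14 mm apart, seat the rod below the axis.
- closed_cup: The other loose steel cup, same size and same grip block, but its ring is a full closed circle and cannot go on the rod. Origin: centre of its underside. Stays where it stands.
- rod_mid (a point): Middle of the rail's rod, on its axis, 185 mm above the worktop. Rod along this y, z up, -x towards the robot; 12 mm thick, straight for 110 mm each way, then bent down into posts at 130. Fixed on a wooden foot 100 (x) x 300 (y) x 16 mm. Hung, the cup's ring centre is 20 mm below the rod axis, its underside about 52 mm above the worktop.
There are look-alikes about, which are no part of the job. What is shaped like the open_cup but purple or red is not meant.

How it is judged:
By the outcome, as a careful person would: the job done as asked, in the order asked, and still so for the second after the job is handed in, with the robot touching nothing.
It also fails if it takes over 50 s, if anything falls off the work surface, if the arm or the gripper's body presses on something with over 40 N, if the wrist force passes 120 N, or if a joint passes its speed limit or range.

## Working session

There is one attempt and no reset: what is moved stays moved. The work goes in short steps, Python scripts to look and compute and a tool call to move; the robot and the scene stay as the last step left them, time stands still between calls to the robot, and variables do not carry over. Pictures are saved under pics/ and viewed, at most 10 in all, crops included, and the job is handed in when it is done.

Besides the shell and the picture viewer there is one more tool, called after "Call:" as name(argument=value, ...) on one line, values as JSON. send_rows: Moves the arm, as the interface text tells. Its arguments: {"type":"object","properties":{"deltas":{"type":"array","items":{"type":"object","properties":{"dx":{"type":"number"},"dy":{"type":"number"},"dz":{"type":"number"},"rx":{"type":"number"},"ry":{"type":"number"},"rz":{"type":"number"}}}},"jaw":{"type":"number"},"newtons":{"type":"number"}},"required":["deltas"]}

```bash
mkdir -p pics; cat > h.py <<'E'
import numpy as np, cv2
from scipy.spatial.transform import Rotation as R
from bench import r
def grab(n,save):
    f=r.grab_frame(n); np.save(f'pics/{save}.npy',f,allow_pickle=True); cv2.imwrite(f'pics/{save}.png',f['frame']); return f
def load(s): return np.load(f'pics/{s}.npy',allow_pickle=True).item()
def K(f):
    fl=192/np.tan(np.radians(f['vertical_fov'])/2); return np.array([[fl,0,f['cx']],[0,fl,f['cy']],[0,0,1]])
def pose(f):
    o=np.array(f['orientation']); return (R.from_rotvec(o).as_matrix() if o.size==3 else o), np.array(f['xyz'])
def cloud(f):
    h,w=f['z_map'].shape; u,v=np.meshgrid(np.arange(w),np.arange(h))
    p=cv2.undistortPoints(np.stack([u,v],-1).reshape(-1,1,2).astype(float),K(f),np.array(f['distortion'])).reshape(h,w,2)
    z=f['z_map'][...,None]; c=np.concatenate([p*z,z],-1); M,t=pose(f); return c@M.T+t
E
python3 - <<'E'
from h import *
for n in ('scene','top'):
    f=grab(n,n); print(n,f['xyz'],f['orientation'],f['vertical_fov'],f['distortion'])
a=cv2.imread('pics/scene.png');b=cv2.imread('pics/top.png')
cv2.imwrite('pics/both.png',cv2.resize(np.vstack([a,b]),(800,1200))[:600]);cv2.imwrite('pics/s2.png',cv2.resize(a,(800,600)));cv2.imwrite('pics/t2.png',cv2.resize(b,(800,600)))
print(r.get_obs())
E
```

```text
scene [-0.41083629  0.86815959  0.80493469] [-0.93153774  2.21474273 -1.30969642] 45.811440041401745 [-0.16918714  0.          0.          0.          0.        ]
top [0.3454379  0.02665943 1.63913806] [-2.15476156  2.206132   -0.11018353] 46.44981884220125 [-0.16650805  0.          0.          0.          0.        ]
{'clock': 0.1, 'joints': array([ 1.14189683,  0.47773288,  0.02233765,  1.55634707, -0.01152354,
        1.10929559, -0.08308357]), 'qvel': array([ 0.00098245, -0.00219421, -0.00118209, -0.00222572, -0.00017629,
        0.00091052, -0.0007807 ]), 'tau': array([ 4.55495450e-03, -5.97752988e+01,  1.61363773e+00, -2.81953132e+01,
        1.28007613e-02,  5.00617418e-03,  3.48394209e-06]), 'tcp_pos': array([ 0.21266132, -0.64002252,  0.20671483]), 'orientation': array([-3.09966318e+00, -5.01541839e-01,  5.65366497e-04]), 'contact_force': array([ 0.14695792, -0.72064821,  0.69674141]), 'moment': array([-0.03618607, -0.05020061,  0.08255362]), 'gripper_force': 0.0, 'grip_width': 0.08529867013510622}
```

View pics/s2.png

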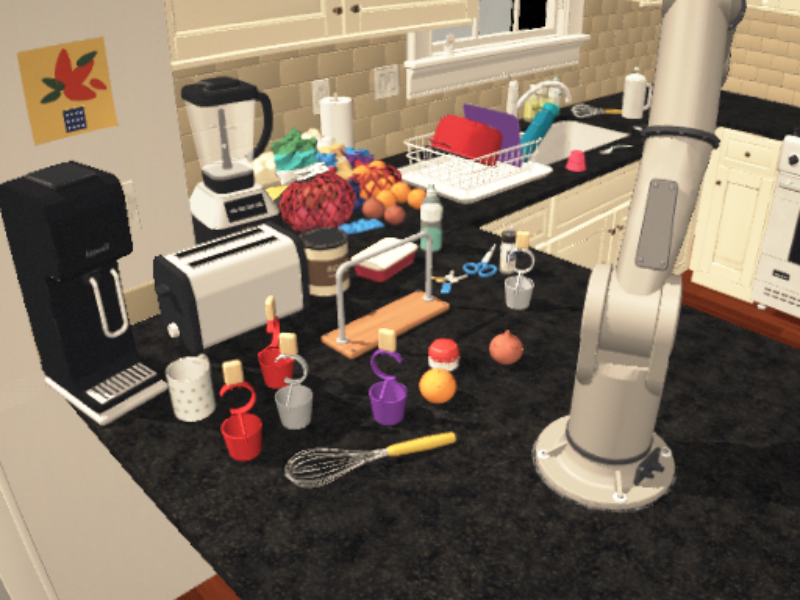

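View pics/t2.png

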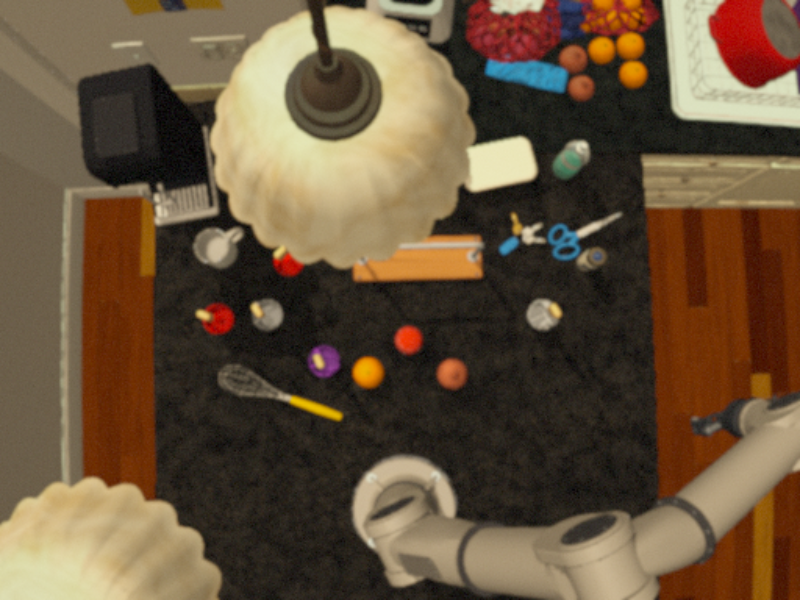

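Two steel cups fit: A at scene (293,390), B at scene (518,285); the purple and red ones are look-alikes. I'll crop both to see which has the gap, and measure.

```bash
python3 - <<'E'
from h import *
a=cv2.imread('pics/scene.png')
def crop(cx,cy,s=38): 
    c=a[cy-int(s*1.5):cy+int(s*1.5),cx-s:cx+s]; return cv2.resize(c,(400,600),interpolation=cv2.INTER_CUBIC)
cv2.imwrite('pics/cr.png',np.hstack([crop(188,244),crop(332,173)]))
f=load('scene');P=cloud(f);g=load('top');Q=cloud(g)
def bx(P,z0,z1,x0,x1,y0,y1):
    m=(P[...,2]>z0)&(P[...,2]<z1)&(P[...,0]>x0)&(P[...,0]<x1)&(P[...,1]>y0)&(P[...,1]<y1); return P[m]
for nm,P_,pix in (('sc',P,[(184,215),(184,255),(334,153),(332,185),(245,157),(276,155),(220,168),(325,333)]),('top',Q,[(170,200),(346,200),(282,156),(260,155),(300,156),(245,156),(235,175)])):
    for u,v in pix: print(nm,u,v,P_[v,u].round(3))
# cup blobs above 20mm in top
for nm,P_ in(('sc',P),('top',Q)):
  for c in (P[255,184],P[185,332]):
    b=bx(P_,.144,.19,c[0]-.07,c[0]+.07,c[1]-.07,c[1]+.07); 
    if len(b): print(nm,'block',len(b),b.min(0).round(3),b.max(0).round(3),np.median(b,0).round(3))
    b=bx(P_,.01,.06,c[0]-.05,c[0]+.05,c[1]-.05,c[1]+.05); 
    if len(b): print(nm,'body',len(b),np.percentile(b,2,axis=0).round(3),np.percentile(b,98,axis=0).round(3))
  b=bx(P_,.176,.2,.35,.75,-.25,.25); print(nm,'rod',len(b)); 
  if len(b): print(b[np.argsort(b[:,1])][::max(1,len(b)//12)].round(3))
E
```

```text
sc 184 215 [0.448 0.305 0.183]
sc 184 255 [0.438 0.325 0.069]
sc 334 153 [ 0.437 -0.323  0.167]
sc 332 185 [ 0.421 -0.304  0.054]
sc 245 157 [ 0.823 -0.257  0.048]
sc 276 155 [ 0.776 -0.388  0.031]
sc 220 168 [0.585 0.067 0.191]
sc 325 333 [0.027 0.226 0.005]
top 170 200 [0.456 0.294 0.092]
top 346 200 [ 0.447 -0.338  0.01 ]
top 282 156 [ 0.585 -0.092  0.193]
top 260 155 [0.459 0.005 0.968]
top 300 156 [ 0.584 -0.151  0.193]
top 245 156 [0.455 0.028 0.983]
top 235 175 [0.548 0.068 0.011]
sc block 159 [0.437 0.291 0.144] [0.464 0.315 0.187] [0.449 0.305 0.167]
sc body 459 [0.42  0.277 0.012] [0.486 0.335 0.057]
sc block 95 [ 0.421 -0.336  0.144] [ 0.452 -0.312  0.184] [ 0.437 -0.322  0.166]
sc body 250 [ 0.407 -0.353  0.011] [ 0.469 -0.293  0.058]
sc rod 271
[[ 0.584 -0.175  0.182]
 [ 0.583 -0.145  0.191]
 [ 0.58  -0.118  0.186]
 [ 0.579 -0.088  0.192]
 [ 0.581 -0.063  0.192]
 [ 0.577 -0.037  0.194]
 [ 0.582 -0.014  0.182]
 [ 0.582  0.011  0.194]
 [ 0.577  0.032  0.196]
 [ 0.578  0.052  0.192]
 [ 0.575  0.071  0.185]
 [ 0.579  0.085  0.179]
 [ 0.586  0.244  0.184]]
top block 49 [0.444 0.287 0.149] [0.471 0.31  0.189] [0.457 0.296 0.18 ]
top body 84 [0.427 0.277 0.01 ] [0.487 0.333 0.059]
top block 57 [ 0.427 -0.342  0.144] [ 0.455 -0.322  0.189] [ 0.442 -0.33   0.179]
top body 63 [ 0.392 -0.352  0.01 ] [ 0.47  -0.298  0.058]
top rod 207
[[ 0.579 -0.179  0.18 ]
 [ 0.58  -0.16   0.193]
 [ 0.579 -0.145  0.183]
 [ 0.585 -0.125  0.187]
 [ 0.585 -0.105  0.191]
 [ 0.584 -0.089  0.182]
 [ 0.585 -0.075  0.193]
 [ 0.586 -0.062  0.193]
 [ 0.591 -0.046  0.184]
 [ 0.584 -0.029  0.189]
 [ 0.581 -0.013  0.19 ]
 [ 0.356  0.178  0.187]
 [ 0.585  0.248  0.18 ]]
```

View pics/cr.png

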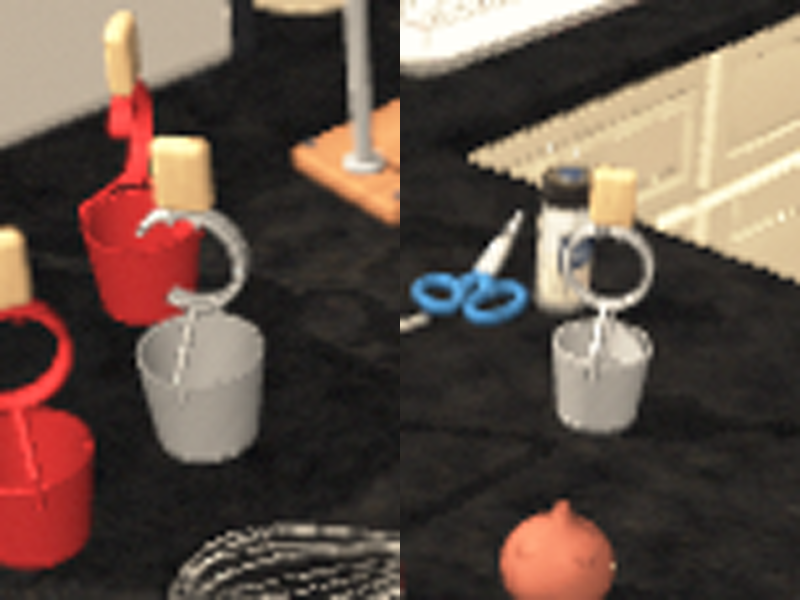

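A at scene (293,390) shows the C-ring with the gap towards image left, so A is the open cup. B's ring is complete, so B stays. Next: the cup's yaw, the rod's direction and nearby obstacles.

```bash
python3 - <<'E'
from h import *
o=r.get_obs();print('tool axes\n',R.from_rotvec(o['orientation']).as_matrix().round(3))
def line(b):
    m=b.mean(0);u,s,v=np.linalg.svd(b-m);return m.round(4),v[0].round(3),(s/np.sqrt(len(b))).round(4)
for n in('scene','top'):
    f=load(n);P=cloud(f);im=f['frame'].astype(int);sat=im.max(-1)-im.min(-1)
    d=np.hypot(P[...,0]-.455,P[...,1]-.302)<.045
    for z0,z1 in((.09,.14),(.145,.19)):
        m=d&(P[...,2]>z0)&(P[...,2]<z1)
        if z0<.1:m&=sat<70
        b=P[m][:,:2];l=line(b);print(n,z0,len(b),l,np.degrees(np.arctan2(l[1][1],l[1][0])))
        if z0>.1: print(cv2.minAreaRect((b*1000).astype(np.float32)))
    m=d&(P[...,2]>.185-.004);b=P[m][:,:2]
    if len(b)>4: print('topface',len(b),line(b),cv2.minAreaRect((b*1000).astype(np.float32)))
    m=(P[...,2]>.178)&(P[...,2]<.2)&(abs(P[...,0]-.583)<.02)&(P[...,1]>-.15)&(P[...,1]<.06);b=P[m];l=line(b[:,:2]);print(n,'rod',len(b),l,np.degrees(np.arctan2(-l[1][0],l[1][1])),np.percentile(b[:,2],[5,50,97]))
    m=(abs(P[...,2]-.016)<.006)&(abs(P[...,0]-.58)<.1)&(P[...,1]>-.25)&(P[...,1]<.17)&(im[...,2]>im[...,0]+50);b=P[m];print('foot',cv2.minAreaRect((b[:,:2]*1000).astype(np.float32)))
    m=(P[...,2]>.02)&(P[...,2]<.25)&(P[...,0]>.25)&(P[...,0]<.75)&(P[...,1]>-.2)&(P[...,1]<.5)
    k,lab,st,ce=cv2.connectedComponentsWithStats(m.astype(np.uint8))
    for i in range(1,k):
        if st[i,4]>40:
            b=P[lab==i];print('obj',ce[i].round(),np.percentile(b,3,axis=0).round(3),np.percentile(b,97,axis=0).round(3))
E
```

```text
tool axes
 [[ 0.949  0.315 -0.001]
 [ 0.315 -0.949  0.002]
 [-0.    -0.002 -1.   ]]
scene 0.09 70 (array([0.4396, 0.2946]), array([-0.796, -0.606]), array([0.0155, 0.0039])) -142.71774480727152
scene 0.145 156 (array([0.4494, 0.3047]), array([-0.771, -0.636]), array([0.0086, 0.003 ])) -140.4806852245136
((450.848388671875, 304.1671447753906), (29.68433952331543, 15.24769115447998), 36.0210075378418)
topface 33 (array([0.4513, 0.3026]), array([-0.819, -0.574]), array([0.0085, 0.0033])) ((451.71478271484375, 302.7413024902344), (28.50434112548828, 11.922196388244629), 36.0210075378418)
scene rod 185 (array([ 0.58  , -0.0405]), array([-0.004,  1.   ]), array([0.0603, 0.0029])) 0.22918189575410042 [0.18298689 0.19013866 0.19468803]
foot ((581.2354125976562, -43.524444580078125), (104.52611541748047, 303.9759521484375), 0.6809701919555664)
obj [243. 176.] [ 0.573 -0.176  0.021] [0.588 0.093 0.194]
obj [175. 206.] [0.427 0.056 0.025] [0.749 0.325 0.175]
obj [244. 172.] [ 0.736 -0.198  0.02 ] [ 0.749 -0.162  0.049]
obj [ 78. 199.] [0.691 0.481 0.168] [0.7   0.497 0.247]
obj [124. 197.] [0.7
[... 1185 characters left out ...]
07 0.19570788]
foot ((583.4603271484375, -49.54341125488281), (99.84138488769531, 296.24945068359375), 1.1033517122268677)
obj [126. 128.] [0.706 0.432 0.024] [0.748 0.498 0.051]
obj [139. 157.] [0.573 0.361 0.024] [0.649 0.455 0.094]
obj [286. 158.] [ 0.577 -0.18   0.021] [ 0.618 -0.013  0.195]
obj [182. 166.] [0.551 0.223 0.027] [0.586 0.275 0.184]
obj [169. 200.] [0.427 0.268 0.029] [0.487 0.329 0.184]
obj [137. 203.] [0.419 0.381 0.026] [0.48  0.443 0.184]
obj [262. 217.] [ 0.366 -0.051  0.031] [ 0.418 -0.     0.055]
obj [206. 231.] [0.318 0.139 0.024] [0.378 0.199 0.184]
obj [236. 238.] [0.291 0.04  0.036] [0.348 0.097 0.066]
obj [289. 239.] [ 0.282 -0.148  0.033] [ 0.339 -0.092  0.067]
```

Call:
send_rows(deltas=[{"dx": 20,"dy": 25,"dz": 25},{"dx": 40,"dy": 50,"dz": 50},{"dx": 60,"dy": 75,"dz": 75},{"dx": 83,"dy": 103,"dz": 95},{"dx": 107,"dy": 135,"dz": 95}], jaw=50, newtons=40)

```text
$.deltas[0]: bad value
```

Call:
send_rows(deltas=[{"dx": 200,"dy": 255,"dz": 0},{"dx": 200,"dy": 255,"dz": 0},{"dx": 200,"dy": 255,"dz": 0},{"dx": 200,"dy": 255,"dz": 0},{"dx": 200,"dy": 255,"dz": 0}])

```text
$.deltas[0]: bad value
```

Call:
send_rows(deltas=[{"dx": 20,"dy": 25,"dz": 25,"rx": 0,"ry": 0,"rz": 0},{"dx": 40,"dy": 50,"dz": 50,"rx": 0,"ry": 0,"rz": 0},{"dx": 60,"dy": 75,"dz": 75,"rx": 0,"ry": 0,"rz": 0},{"dx": 83,"dy": 103,"dz": 95,"rx": 0,"ry": 0,"rz": 0},{"dx": 107,"dy": 135,"dz": 95,"rx": 0,"ry": 0,"rz": 0}], jaw=50, newtons=40)

```text
clock: 0.52
tcp_pos: [0.3212, -0.5067, 0.3071]
orientation: [3.095, 0.498, 0.005]
contact_force: [1.0, -0.4, 0.4]
grip_width: 0.0498
gripper_force: 0.0
```

Call:
send_rows(deltas=[{"dx": 25,"dy": 32,"dz": 0,"rx": 0,"ry": 0,"rz": 0},{"dx": 50,"dy": 64,"dz": 0,"rx": 0,"ry": 0,"rz": 0},{"dx": 75,"dy": 96,"dz": 0,"rx": 0,"ry": 0,"rz": 0},{"dx": 100,"dy": 128,"dz": 0,"rx": 0,"ry": 0,"rz": 0},{"dx": 125,"dy": 160,"dz": 0,"rx": 0,"ry": 0,"rz": 0}])

```text
clock: 0.93
tcp_pos: [0.4454, -0.3437, 0.3024]
orientation: [-3.101, -0.502, 0.001]
contact_force: [-0.1, -0.6, -0.9]
grip_width: 0.0499
gripper_force: 0.0
```

Call:
send_rows(deltas=[{"dx": 20,"dy": 36,"dz": 0,"rx": 0,"ry": 0,"rz": 3},{"dx": 35,"dy": 75,"dz": 0,"rx": 0,"ry": 0,"rz": 6},{"dx": 40,"dy": 116,"dz": 0,"rx": 0,"ry": 0,"rz": 9},{"dx": 40,"dy": 157,"dz": 0,"rx": 0,"ry": 0,"rz": 12},{"dx": 38,"dy": 198,"dz": 0,"rx": 0,"ry": 0,"rz": 15}])

```text
clock: 1.35
tcp_pos: [0.4828, -0.1453, 0.3021]
orientation: [-3.007, -0.907, 0.001]
contact_force: [0.7, 0.5, 0.3]
grip_width: 0.05
gripper_force: 0.0
```

Call:
send_rows(deltas=[{"dx": -2,"dy": 40,"dz": 0,"rx": 0,"ry": 0,"rz": 3},{"dx": -4,"dy": 80,"dz": 0,"rx": 0,"ry": 0,"rz": 3},{"dx": -7,"dy": 120,"dz": 0,"rx": 0,"ry": 0,"rz": 3},{"dx": -10,"dy": 160,"dz": 0,"rx": 0,"ry": 0,"rz": 3},{"dx": -12,"dy": 200,"dz": 0,"rx": 0,"ry": 0,"rz": 3}])

```text
clock: 1.77
tcp_pos: [0.4699, 0.0541, 0.3025]
orientation: [2.984, 0.98, -0.001]
contact_force: [-0.3, 0.5, -0.9]
grip_width: 0.0498
gripper_force: 0.0
```

Call:
send_rows(deltas=[{"dx": -3,"dy": 40,"dz": 0,"rx": 0,"ry": 0,"rz": 0},{"dx": -6,"dy": 80,"dz": 0,"rx": 0,"ry": 0,"rz": 0},{"dx": -9,"dy": 120,"dz": 0,"rx": 0,"ry": 0,"rz": 0},{"dx": -12,"dy": 160,"dz": 0,"rx": 0,"ry": 0,"rz": 0},{"dx": -15,"dy": 200,"dz": 0,"rx": 0,"ry": 0,"rz": 0}])

```text
clock: 2.18
tcp_pos: [0.4552, 0.254, 0.3025]
orientation: [2.984, 0.98, -0.0]
contact_force: [0.8, 0.0, -0.4]
grip_width: 0.0499
gripper_force: 0.0
```

Call:
send_rows(deltas=[{"dx": 0,"dy": 23,"dz": 0,"rx": 0,"ry": 0,"rz": 0},{"dx": 0,"dy": 46,"dz": 0,"rx": 0,"ry": 0,"rz": 0},{"dx": 0,"dy": 46,"dz": 0,"rx": 0,"ry": 0,"rz": 0},{"dx": 0,"dy": 46,"dz": 0,"rx": 0,"ry": 0,"rz": 0}])

```text
clock: 2.52
tcp_pos: [0.4551, 0.2994, 0.3021]
orientation: [-2.983, -0.985, 0.002]
contact_force: [0.4, -1.5, -0.1]
grip_width: 0.0499
gripper_force: 0.0
```

```bash
python3 - <<'E'
from h import *
f=grab('wrist','w1');P=cloud(f);o=r.get_obs();print(o['tcp_pos'],f['xyz'],R.from_rotvec(o['orientation']).as_matrix()[:,1:].round(3))
d=np.hypot(P[...,0]-.455,P[...,1]-.302)<.035
im=f['frame'].copy()
m=d&(P[...,2]>.145)&(P[...,2]<.192);b=P[m];print(len(b))
t=b[b[:,2]>.176][:,:2]*1000
print(cv2.minAreaRect(t.astype(np.float32)),b[:,2].max());im[m]=(0,255,0)
cv2.imwrite('pics/w1b.png',np.hstack([cv2.resize(f['frame'],(400,300)),cv2.resize(im,(400,300))]))
E
```

```text
[0.4556762  0.29789746 0.30203788] [0.50644934 0.33744826 0.46782339] [[ 0.593 -0.001]
 [-0.805 -0.001]
 [ 0.    -1.   ]]
448
((454.63800048828125, 302.02191162109375), (28.63802719116211, 12.892586708068848), 36.061248779296875) 0.1841760216493179
```

View pics/w1b.png

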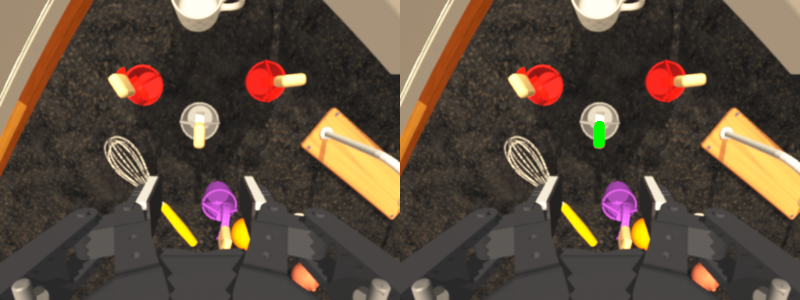

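The wrist view shows the grip block at (199,135), lined up with the fingers, with the red cups clear on both sides. Descending.

Call:
send_rows(deltas=[{"dx": -1,"dy": 3,"dz": -35,"rx": 0,"ry": 0,"rz": 0},{"dx": -1,"dy": 3,"dz": -70,"rx": 0,"ry": 0,"rz": 0},{"dx": -1,"dy": 3,"dz": -105,"rx": 0,"ry": 0,"rz": 0},{"dx": -1,"dy": 3,"dz": -130,"rx": 0,"ry": 0,"rz": 0},{"dx": -1,"dy": 3,"dz": -142,"rx": 0,"ry": 0,"rz": 0}])

```text
clock: 2.98
tcp_pos: [0.4538, 0.2977, 0.1571]
orientation: [2.983, 0.976, -0.008]
contact_force: [0.1, 0.7, -0.2]
grip_width: 0.0499
gripper_force: 0.0
```

Call:
send_rows(deltas=[{"dx": 0,"dy": 0,"dz": 0,"rx": 0,"ry": 0,"rz": 0},{"dx": 0,"dy": 0,"dz": 0,"rx": 0,"ry": 0,"rz": 0},{"dx": 0,"dy": 0,"dz": 0,"rx": 0,"ry": 0,"rz": 0},{"dx": 0,"dy": 0,"dz": 0,"rx": 0,"ry": 0,"rz": 0},{"dx": 0,"dy": 0,"dz": 0,"rx": 0,"ry": 0,"rz": 0}], jaw=5, newtons=50)

```text
clock: 3.4
tcp_pos: [0.4557, 0.302, 0.1622]
orientation: [-2.984, -0.98, -0.004]
contact_force: [0.7, 0.2, -0.4]
grip_width: 0.0054
gripper_force: 0.0
```

Call:
send_rows(deltas=[{"dx": 0,"dy": 0,"dz": 0,"rx": 0,"ry": 0,"rz": 0},{"dx": 0,"dy": 0,"dz": 0,"rx": 0,"ry": 0,"rz": 0},{"dx": 0,"dy": 0,"dz": 0,"rx": 0,"ry": 0,"rz": 0},{"dx": 0,"dy": 0,"dz": 0,"rx": 0,"ry": 0,"rz": 0}])

```text
clock: 3.73
tcp_pos: [0.4549, 0.3014, 0.1608]
orientation: [2.985, 0.981, 0.0]
contact_force: [0.8, 0.3, 0.6]
grip_width: 0.005
gripper_force: 0.0
```

The jaw closed to 5 mm, so nothing is gripped. Checking.

```bash
python3 - <<'E'
from h import *
f=grab('wrist','w2');g=grab('scene','s3')
a=cv2.resize(g['frame'][150:300,120:270],(400,400));b=cv2.resize(f['frame'],(400,300));c=np.zeros((400,800,3),np.uint8);c[:,:400]=a;c[:300,400:]=b
cv2.imwrite('pics/c2.png',c)
E
```

```text
(no output)
```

View pics/c2.png

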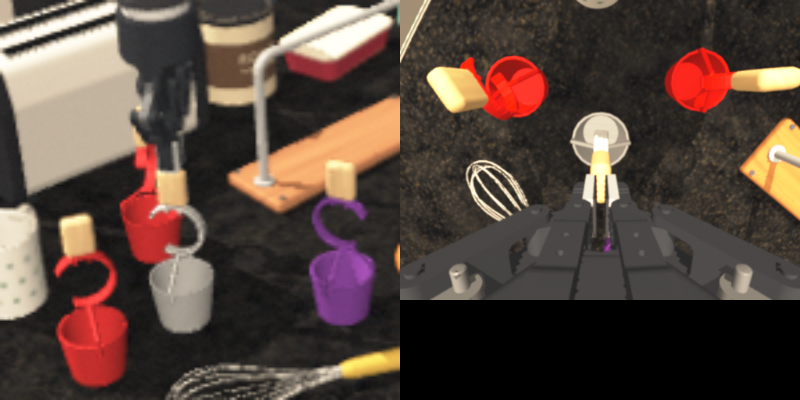

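```bash
python3 - <<'E'
from h import *
f=load('s3');P=cloud(f)
x0,y0=120,150
for v in range(196,240,3): 
    u=185; print(v,u,P[v,u].round(3),f['frame'][v,u], P[v,u+4].round(3))
f=load('w2');P=cloud(f)
for v in range(150,320,10): print(v,[tuple(P[v,u].round(3)) for u in (248,256,264)])
print(r.get_obs()['tcp_pos'])
E
```

```text
196 185 [0.438 0.304 0.244] [42 41 40] [0.448 0.285 0.232]
199 185 [0.434 0.307 0.238] [38 38 39] [0.747 0.082 0.021]
202 185 [0.434 0.308 0.229] [44 43 44] [0.753 0.079 0.005]
205 185 [0.441 0.304 0.216] [141 152 159] [0.741 0.089 0.002]
208 185 [0.441 0.305 0.207] [130 141 146] [0.722 0.102 0.003]
211 185 [0.443 0.304 0.197] [115 123 128] [0.708 0.113 0.002]
214 185 [0.444 0.304 0.187] [159 173 180] [0.443 0.293 0.183]
217 185 [0.445 0.305 0.178] [129 190 233] [0.441 0.295 0.175]
220 185 [0.447 0.304 0.168] [129 190 234] [0.441 0.296 0.167]
223 185 [0.45  0.303 0.157] [126 184 229] [0.441 0.297 0.158]
226 185 [0.45  0.305 0.148] [123 178 224] [0.441 0.298 0.148]
229 185 [0.574 0.225 0.043] [ 76  81 244] [0.442 0.298 0.139]
232 185 [0.545 0.244 0.055] [ 37  38 152] [0.601 0.193 0.004]
235 185 [0.547 0.244 0.043] [ 36  37 151] [0.587 0.203 0.004]
238 185 [0.549 0.244 0.031] [ 30  33 148] [ 0.579  0.21  -0.   ]
150 [(np.float64(0.465), np.float64(0.321), np.float64(0.003)), (np.float64(0.47), np.float64(0.314), np.float64(0.003)), (np.float64(0.475), np.float64(0.307), np.float64(0.00
[... 2224 characters left out ...]
)), (np.float64(0.341), np.float64(0.219), np.float64(-0.001)), (np.float64(0.455), np.float64(0.298), np.float64(0.222))]
290 [(np.float64(0.447), np.float64(0.301), np.float64(0.221)), (np.float64(0.33), np.float64(0.211), np.float64(-0.0)), (np.float64(0.451), np.float64(0.295), np.float64(0.22))]
300 [(np.float64(0.443), np.float64(0.298), np.float64(0.221)), (np.float64(0.318), np.float64(0.202), np.float64(0.0)), (np.float64(0.448), np.float64(0.293), np.float64(0.221))]
310 [(np.float64(0.299), np.float64(0.201), np.float64(-0.002)), (np.float64(0.306), np.float64(0.193), np.float64(-0.001)), (np.float64(0.335), np.float64(0.203), np.float64(0.038))]
[0.45481324 0.30143821 0.16060286]
```

Depth shows the closed fingertips at z≈0.189, about 40 mm higher than the TCP reading implies (0.150). They shut just above the block. Laterally they are right, so I'll open and go 40 mm lower, trusting the images.

Call:
send_rows(deltas=[{"dx": 0,"dy": 0,"dz": 6,"rx": 0,"ry": 0,"rz": 0},{"dx": 0,"dy": 0,"dz": 6,"rx": 0,"ry": 0,"rz": 0},{"dx": 0,"dy": 0,"dz": 6,"rx": 0,"ry": 0,"rz": 0},{"dx": 0,"dy": 0,"dz": 6,"rx": 0,"ry": 0,"rz": 0},{"dx": 0,"dy": 0,"dz": 6,"rx": 0,"ry": 0,"rz": 0}], jaw=50)

```text
clock: 4.25
tcp_pos: [0.4549, 0.3014, 0.1666]
orientation: [2.985, 0.981, 0.0]
contact_force: [-0.4, -0.0, -0.7]
grip_width: 0.05
gripper_force: 0.0
```

Call:
send_rows(deltas=[{"dx": 0,"dy": 0,"dz": -12,"rx": 0,"ry": 0,"rz": 0},{"dx": 0,"dy": 0,"dz": -24,"rx": 0,"ry": 0,"rz": 0},{"dx": 0,"dy": 0,"dz": -36,"rx": 0,"ry": 0,"rz": 0},{"dx": 0,"dy": 0,"dz": -45,"rx": 0,"ry": 0,"rz": 0},{"dx": 0,"dy": 0,"dz": -45,"rx": 0,"ry": 0,"rz": 0}])

```text
clock: 4.67
tcp_pos: [0.4533, 0.3001, 0.1186]
orientation: [2.983, 0.981, -0.007]
contact_force: [-0.2, -0.5, 0.2]
grip_width: 0.0501
gripper_force: 0.0
```

Call:
send_rows(deltas=[{"dx": 0,"dy": 0,"dz": 0,"rx": 0,"ry": 0,"rz": 0},{"dx": 0,"dy": 0,"dz": 0,"rx": 0,"ry": 0,"rz": 0},{"dx": 0,"dy": 0,"dz": 0,"rx": 0,"ry": 0,"rz": 0},{"dx": 0,"dy": 0,"dz": 0,"rx": 0,"ry": 0,"rz": 0},{"dx": 0,"dy": 0,"dz": 0,"rx": 0,"ry": 0,"rz": 0}], jaw=5, newtons=50)

```text
clock: 5.08
tcp_pos: [0.4552, 0.3017, 0.1222]
orientation: [-2.984, -0.981, -0.002]
contact_force: [-0.4, 0.4, 1.4]
grip_width: 0.0133
gripper_force: 48.9
```

Gripped (13.3 mm, 49 N). Lifting, then going to the rod's near side while turning the gap towards +x.

Call:
send_rows(deltas=[{"dx": 0,"dy": 0,"dz": 15,"rx": 0,"ry": 0,"rz": 0},{"dx": 0,"dy": 0,"dz": 40,"rx": 0,"ry": 0,"rz": 0},{"dx": 0,"dy": 0,"dz": 70,"rx": 0,"ry": 0,"rz": 0},{"dx": 0,"dy": 0,"dz": 95,"rx": 0,"ry": 0,"rz": 0},{"dx": 0,"dy": 0,"dz": 110,"rx": 0,"ry": 0,"rz": 0}])

```text
clock: 5.5
tcp_pos: [0.4556, 0.3023, 0.2347]
orientation: [-2.984, -0.981, -0.006]
contact_force: [-0.2, 0.2, -1.6]
grip_width: 0.0132
gripper_force: 48.8
```

Call:
send_rows(deltas=[{"dx": 3,"dy": -20,"dz": 0,"rx": 0,"ry": 0,"rz": -4},{"dx": 7,"dy": -50,"dz": 0,"rx": 0,"ry": 0,"rz": -8},{"dx": 10,"dy": -80,"dz": 0,"rx": 0,"ry": 0,"rz": -12},{"dx": 14,"dy": -110,"dz": 0,"rx": 0,"ry": 0,"rz": -16},{"dx": 18,"dy": -140,"dz": 0,"rx": 0,"ry": 0,"rz": -20}])

```text
clock: 5.92
tcp_pos: [0.4726, 0.16, 0.2318]
orientation: [3.11, 0.443, 0.0]
contact_force: [1.2, 0.9, -2.0]
grip_width: 0.0136
gripper_force: 48.8
```

Call:
send_rows(deltas=[{"dx": 4,"dy": -35,"dz": 0,"rx": 0,"ry": 0,"rz": -4},{"dx": 8,"dy": -70,"dz": 0,"rx": 0,"ry": 0,"rz": -8},{"dx": 12,"dy": -105,"dz": 0,"rx": 0,"ry": 0,"rz": -12},{"dx": 17,"dy": -140,"dz": 0,"rx": 0,"ry": 0,"rz": -16},{"dx": 22,"dy": -175,"dz": 0,"rx": 0,"ry": 0,"rz": -16}])

```text
clock: 6.33
tcp_pos: [0.4946, -0.0153, 0.2319]
orientation: [3.141, 0.005, 0.001]
contact_force: [-0.0, 0.7, -1.2]
grip_width: 0.013
gripper_force: 48.8
```

Call:
send_rows(deltas=[{"dx": 0,"dy": -20,"dz": -10,"rx": 0,"ry": 0,"rz": 0},{"dx": 0,"dy": -32,"dz": -25,"rx": 0,"ry": 0,"rz": 0},{"dx": 0,"dy": -32,"dz": -33,"rx": 0,"ry": 0,"rz": 0},{"dx": 0,"dy": -32,"dz": -33,"rx": 0,"ry": 0,"rz": 0},{"dx": 0,"dy": -32,"dz": -33,"rx": 0,"ry": 0,"rz": 0}])

```text
clock: 6.75
tcp_pos: [0.4946, -0.0441, 0.1985]
orientation: [-3.141, -0.013, 0.001]
contact_force: [1.0, 0.8, -0.7]
grip_width: 0.0134
gripper_force: 48.8
```

```bash
python3 - <<'E'
from h import *
o=r.get_obs();print(o['tcp_pos'],R.from_rotvec(o['orientation']).as_matrix().round(3),o['grip_width'])
g=grab('scene','s4');w=grab('wrist','w4')
P=cloud(g)
c=np.hstack([cv2.resize(g['frame'][100:250,170:320],(400,400),interpolation=cv2.INTER_CUBIC),cv2.resize(w['frame'],(400,400))])
cv2.imwrite('pics/c4.png',c)
x,y=o['tcp_pos'][:2]
m=(abs(P[...,0]-x)<.05)&(abs(P[...,1]-y)<.05)
for z0,z1 in((.06,.14),(.16,.22),(.225,.262)):
    b=P[m&(P[...,2]>z0)&(P[...,2]<z1)];print(z0,len(b),b.min(0).round(3),b.max(0).round(3))
b=P[m];print('minz>.05',np.sort(b[b[:,2]>.04][:,2])[:5])
m=(P[...,2]>.17)&(P[...,2]<.2)&(abs(P[...,0]-.583)<.02)&(abs(P[...,1]+.045)<.1);b=P[m];print('rod',np.median(b,0),np.percentile(b,[3,97],axis=0))
E
```

```text
[ 0.49457396 -0.04407511  0.19849985] [[ 1.     0.008 -0.001]
 [ 0.008 -1.     0.001]
 [-0.001 -0.001 -1.   ]] 0.013415962528305717
0.06 408 [ 0.46  -0.079  0.077] [ 0.529 -0.006  0.14 ]
0.16 86 [ 0.464 -0.053  0.16 ] [ 0.52  -0.029  0.22 ]
0.225 128 [ 0.477 -0.061  0.225] [ 0.502 -0.021  0.262]
minz>.05 [0.07655769 0.07686884 0.07765471 0.07818933 0.07885458]
rod [ 0.57960424 -0.01898469  0.19041755] [[ 0.5737195  -0.09443146  0.18298057]
 [ 0.58582567  0.04937757  0.194285  ]]
```

View pics/c4.png

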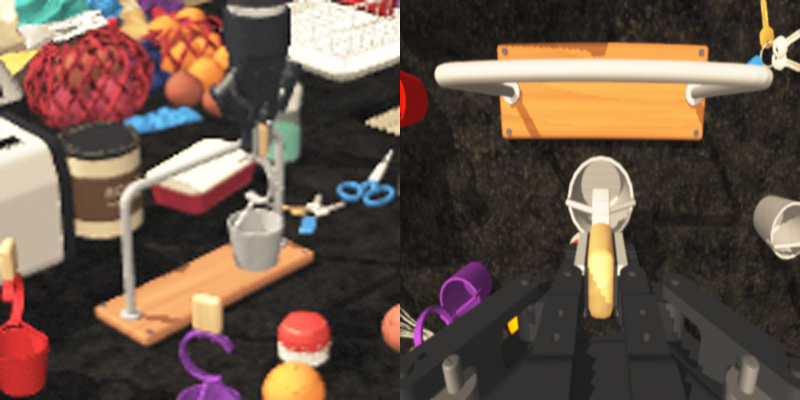

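The cup is upright, ring gap towards the rod, underside at 0.077; the rod's near side is clear of it (right view, rod along row 72, cup at (600,200)). Sliding the rod through the gap.

Call:
send_rows(deltas=[{"dx": 10,"dy": 0,"dz": 0,"rx": 0,"ry": 0,"rz": 0},{"dx": 20,"dy": 0,"dz": 0,"rx": 0,"ry": 0,"rz": 0},{"dx": 30,"dy": 0,"dz": 0,"rx": 0,"ry": 0,"rz": 0},{"dx": 40,"dy": 0,"dz": 0,"rx": 0,"ry": 0,"rz": 0},{"dx": 50,"dy": 0,"dz": 0,"rx": 0,"ry": 0,"rz": 0}])

```text
clock: 7.27
tcp_pos: [0.5464, -0.0454, 0.1987]
orientation: [-3.141, -0.011, -0.001]
contact_force: [-0.2, 1.2, -1.2]
grip_width: 0.0135
gripper_force: 48.9
```

Call:
send_rows(deltas=[{"dx": 8,"dy": 0,"dz": 0,"rx": 0,"ry": 0,"rz": 0},{"dx": 16,"dy": 0,"dz": 0,"rx": 0,"ry": 0,"rz": 0},{"dx": 24,"dy": 0,"dz": 0,"rx": 0,"ry": 0,"rz": 0},{"dx": 32,"dy": 0,"dz": 0,"rx": 0,"ry": 0,"rz": 0},{"dx": 37,"dy": 0,"dz": 0,"rx": 0,"ry": 0,"rz": 0}])

```text
clock: 7.68
tcp_pos: [0.5829, -0.0456, 0.1986]
orientation: [-3.141, -0.01, -0.0]
contact_force: [1.2, -0.2, -1.9]
grip_width: 0.0133
gripper_force: 48.9
```

Call:
send_rows(deltas=[{"dx": 0,"dy": 0,"dz": 0,"rx": 0,"ry": 0,"rz": 0},{"dx": 0,"dy": 0,"dz": 0,"rx": 0,"ry": 0,"rz": 0},{"dx": 0,"dy": 0,"dz": 0,"rx": 0,"ry": 0,"rz": 0}])

```text
clock: 7.93
tcp_pos: [0.5815, -0.0456, 0.1985]
orientation: [3.141, 0.01, -0.001]
contact_force: [0.5, -0.3, -0.6]
grip_width: 0.0136
gripper_force: 48.9
```

```bash
python3 - <<'E'
from h import *
o=r.get_obs();print(o['tcp_pos'],o['contact_force'],o['grip_width'])
g=grab('scene','s5');w=grab('wrist','w5')
c=np.hstack([cv2.resize(g['frame'][120:220,220:320],(400,400),interpolation=cv2.INTER_CUBIC),cv2.resize(w['frame'],(400,400))])
cv2.imwrite('pics/c5.png',c)
E
```

```text
[ 0.58146144 -0.04556769  0.1985272 ] [ 0.54429576 -0.29549247 -0.64199225] 0.013571589262869964
```

View pics/c5.png

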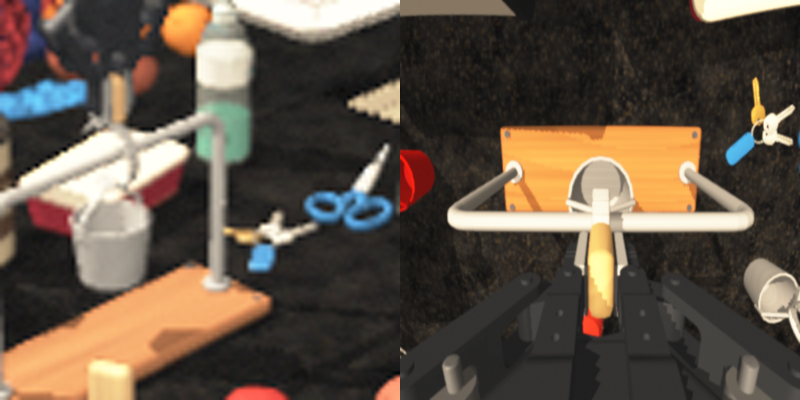

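The rod (left view, at (125,160)) now runs through the ring, with no contact force. Lowering.

Call:
send_rows(deltas=[{"dx": 0,"dy": 0,"dz": -5,"rx": 0,"ry": 0,"rz": 0},{"dx": 0,"dy": 0,"dz": -10,"rx": 0,"ry": 0,"rz": 0},{"dx": 0,"dy": 0,"dz": -15,"rx": 0,"ry": 0,"rz": 0},{"dx": 0,"dy": 0,"dz": -18,"rx": 0,"ry": 0,"rz": 0},{"dx": 0,"dy": 0,"dz": -20,"rx": 0,"ry": 0,"rz": 0}])

```text
clock: 8.45
tcp_pos: [0.5814, -0.0456, 0.1777]
orientation: [-3.142, -0.01, 0.002]
contact_force: [0.7, -0.7, -1.2]
grip_width: 0.0135
gripper_force: 48.9
```

Call:
send_rows(deltas=[{"dx": 0,"dy": 0,"dz": -1,"rx": 0,"ry": 0,"rz": 0},{"dx": 0,"dy": 0,"dz": -2,"rx": 0,"ry": 0,"rz": 0},{"dx": 0,"dy": 0,"dz": -2,"rx": 0,"ry": 0,"rz": 0},{"dx": 0,"dy": 0,"dz": -2,"rx": 0,"ry": 0,"rz": 0}])

```text
clock: 8.78
tcp_pos: [0.582, -0.0456, 0.1767]
orientation: [3.142, 0.01, 0.0]
contact_force: [-0.8, 0.1, 0.0]
grip_width: 0.0135
gripper_force: 48.9
```

Call:
send_rows(deltas=[{"dx": 0,"dy": 0,"dz": -1,"rx": 0,"ry": 0,"rz": 0},{"dx": 0,"dy": 0,"dz": -2,"rx": 0,"ry": 0,"rz": 0},{"dx": 0,"dy": 0,"dz": -2,"rx": 0,"ry": 0,"rz": 0},{"dx": 0,"dy": 0,"dz": -2,"rx": 0,"ry": 0,"rz": 0}])

```text
clock: 9.12
tcp_pos: [0.5824, -0.0455, 0.1749]
orientation: [-3.142, -0.01, -0.002]
contact_force: [1.7, 0.8, -1.4]
grip_width: 0.0136
gripper_force: 49.0
```

Call:
send_rows(deltas=[{"dx": 0,"dy": 0,"dz": -1,"rx": 0,"ry": 0,"rz": 0},{"dx": 0,"dy": 0,"dz": -1,"rx": 0,"ry": 0,"rz": 0},{"dx": 0,"dy": 0,"dz": -1,"rx": 0,"ry": 0,"rz": 0},{"dx": 0,"dy": 0,"dz": -1,"rx": 0,"ry": 0,"rz": 0}])

```text
clock: 9.45
tcp_pos: [0.5826, -0.0455, 0.1742]
orientation: [3.142, 0.01, 0.003]
contact_force: [2.3, 0.1, 3.5]
grip_width: 0.0137
gripper_force: 49.6
```

Contact at the expected height, with a slight push to +x, so the seat is a little further on. I'll comply with it.

Call:
send_rows(deltas=[{"dx": 1,"dy": 0,"dz": 0,"rx": 0,"ry": 0,"rz": 0},{"dx": 1.5,"dy": 0,"dz": 0,"rx": 0,"ry": 0,"rz": 0},{"dx": 1.5,"dy": 0,"dz": 0,"rx": 0,"ry": 0,"rz": 0},{"dx": 1.5,"dy": 0,"dz": 0,"rx": 0,"ry": 0,"rz": 0}])

```text
clock: 9.78
tcp_pos: [0.5827, -0.0455, 0.1741]
orientation: [3.141, 0.01, -0.002]
contact_force: [-2.4, 1.4, 6.8]
grip_width: 0.0133
gripper_force: 50.0
```

Call:
send_rows(deltas=[{"dx": 0,"dy": 0,"dz": -1,"rx": 0,"ry": 0,"rz": 0},{"dx": 0,"dy": 0,"dz": -1,"rx": 0,"ry": 0,"rz": 0},{"dx": 0,"dy": 0,"dz": -1,"rx": 0,"ry": 0,"rz": 0},{"dx": 0,"dy": 0,"dz": -1,"rx": 0,"ry": 0,"rz": 0}])

```text
clock: 10.12
tcp_pos: [0.5828, -0.0455, 0.174]
orientation: [3.141, 0.01, -0.001]
contact_force: [-4.1, -1.3, 12.9]
grip_width: 0.0131
gripper_force: 51.2
```

Seated on the rod: it carries load, and x resists both ways. Relaxing the preload and opening gently.

Call:
send_rows(deltas=[{"dx": -0.8,"dy": 0,"dz": 1.5,"rx": 0,"ry": 0,"rz": 0},{"dx": -0.8,"dy": 0,"dz": 1.5,"rx": 0,"ry": 0,"rz": 0},{"dx": -0.8,"dy": 0,"dz": 1.5,"rx": 0,"ry": 0,"rz": 0}])

```text
clock: 10.37
tcp_pos: [0.5826, -0.0456, 0.1743]
orientation: [3.142, 0.01, 0.0]
contact_force: [1.2, 0.0, 3.6]
grip_width: 0.0133
gripper_force: 49.5
```

Call:
send_rows(deltas=[{"dx": 0,"dy": 0,"dz": 0,"rx": 0,"ry": 0,"rz": 0},{"dx": 0,"dy": 0,"dz": 0,"rx": 0,"ry": 0,"rz": 0},{"dx": 0,"dy": 0,"dz": 0,"rx": 0,"ry": 0,"rz": 0},{"dx": 0,"dy": 0,"dz": 0,"rx": 0,"ry": 0,"rz": 0},{"dx": 0,"dy": 0,"dz": 0,"rx": 0,"ry": 0,"rz": 0}], jaw=22)

```text
clock: 10.78
tcp_pos: [0.5822, -0.0456, 0.1737]
orientation: [3.142, 0.01, -0.001]
contact_force: [0.1, -0.6, -0.3]
grip_width: 0.0222
gripper_force: 0.0
```

Call:
send_rows(deltas=[{"dx": 0,"dy": 0,"dz": 0,"rx": 0,"ry": 0,"rz": 0},{"dx": 0,"dy": 0,"dz": 0,"rx": 0,"ry": 0,"rz": 0},{"dx": 0,"dy": 0,"dz": 0,"rx": 0,"ry": 0,"rz": 0},{"dx": 0,"dy": 0,"dz": 0,"rx": 0,"ry": 0,"rz": 0},{"dx": 0,"dy": 0,"dz": 0,"rx": 0,"ry": 0,"rz": 0}], jaw=45)

```text
clock: 11.2
tcp_pos: [0.5825, -0.0456, 0.1741]
orientation: [3.142, 0.01, 0.0]
contact_force: [0.2, 0.2, -0.8]
grip_width: 0.045
gripper_force: 0.0
```

```bash
python3 - <<'E'
from h import *
o=r.get_obs();print(o['tcp_pos'],o['contact_force'],o['grip_width'])
g=grab('scene','s6');w=grab('wrist','w6')
c=np.hstack([cv2.resize(g['frame'][120:220,220:320],(400,400),interpolation=cv2.INTER_CUBIC),cv2.resize(w['frame'],(400,400))])
cv2.imwrite('pics/c6.png',c)
E
```

```text
[ 0.58254846 -0.04557424  0.1741159 ] [ 0.22386794  0.21480926 -0.77268063] 0.044960698316641866
```

View pics/c6.png

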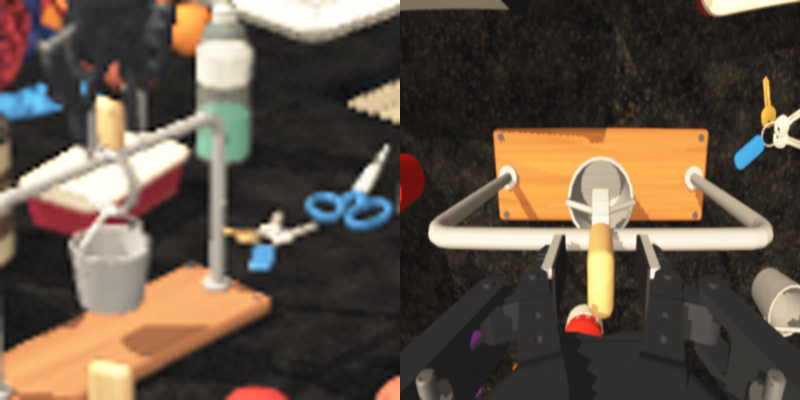

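The cup hangs on the rod, upright (left view, cup (112,265), block (108,120)). The fingers are open on either side of the block at (600,270). Rising straight up.

Call:
send_rows(deltas=[{"dx": 0,"dy": 0,"dz": 8,"rx": 0,"ry": 0,"rz": 0},{"dx": 0,"dy": 0,"dz": 20,"rx": 0,"ry": 0,"rz": 0},{"dx": 0,"dy": 0,"dz": 40,"rx": 0,"ry": 0,"rz": 0},{"dx": 0,"dy": 0,"dz": 65,"rx": 0,"ry": 0,"rz": 0},{"dx": 0,"dy": 0,"dz": 100,"rx": 0,"ry": 0,"rz": 0}])

```text
clock: 11.72
tcp_pos: [0.5813, -0.0456, 0.2745]
orientation: [-3.141, -0.011, 0.005]
contact_force: [0.8, -0.5, -0.5]
grip_width: 0.0448
gripper_force: 0.0
```

Call:
send_rows(deltas=[{"dx": 0,"dy": 0,"dz": 30,"rx": 0,"ry": 0,"rz": 0},{"dx": 0,"dy": 0,"dz": 50,"rx": 0,"ry": 0,"rz": 0},{"dx": 0,"dy": 0,"dz": 50,"rx": 0,"ry": 0,"rz": 0},{"dx": 0,"dy": 0,"dz": 50,"rx": 0,"ry": 0,"rz": 0},{"dx": 0,"dy": 0,"dz": 50,"rx": 0,"ry": 0,"rz": 0}])

```text
clock: 12.13
tcp_pos: [0.5822, -0.0456, 0.3242]
orientation: [3.141, 0.01, -0.0]
contact_force: [-0.6, 0.1, -0.2]
grip_width: 0.0449
gripper_force: 0.0
```

Call:
send_rows(deltas=[{"dx": 0,"dy": 0,"dz": 0,"rx": 0,"ry": 0,"rz": 0},{"dx": 0,"dy": 0,"dz": 0,"rx": 0,"ry": 0,"rz": 0},{"dx": 0,"dy": 0,"dz": 0,"rx": 0,"ry": 0,"rz": 0},{"dx": 0,"dy": 0,"dz": 0,"rx": 0,"ry": 0,"rz": 0},{"dx": 0,"dy": 0,"dz": 0,"rx": 0,"ry": 0,"rz": 0}])

```text
clock: 12.55
tcp_pos: [0.5824, -0.0456, 0.3237]
orientation: [-3.141, -0.01, 0.001]
contact_force: [0.5, -0.8, -0.7]
grip_width: 0.0451
gripper_force: 0.0
```

```bash
python3 - <<'E'
from h import *
g=grab('scene','s7');P=cloud(g)
cv2.imwrite('pics/c7.png',cv2.resize(g['frame'][90:270,130:370],(800,600),interpolation=cv2.INTER_CUBIC))
m=(abs(P[...,0]-.583)<.05)&(abs(P[...,1]+.045)<.05)
for z0,z1 in((.04,.105),(.2,.245)):
    b=P[m&(P[...,2]>z0)&(P[...,2]<z1)];print(z0,len(b),b.min(0).round(3),b.max(0).round(3))
E
```

```text
0.04 302 [ 0.547 -0.078  0.053] [ 0.615 -0.009  0.105]
0.2 94 [ 0.567 -0.051  0.2  ] [ 0.597 -0.033  0.239]
```

View pics/c7.png

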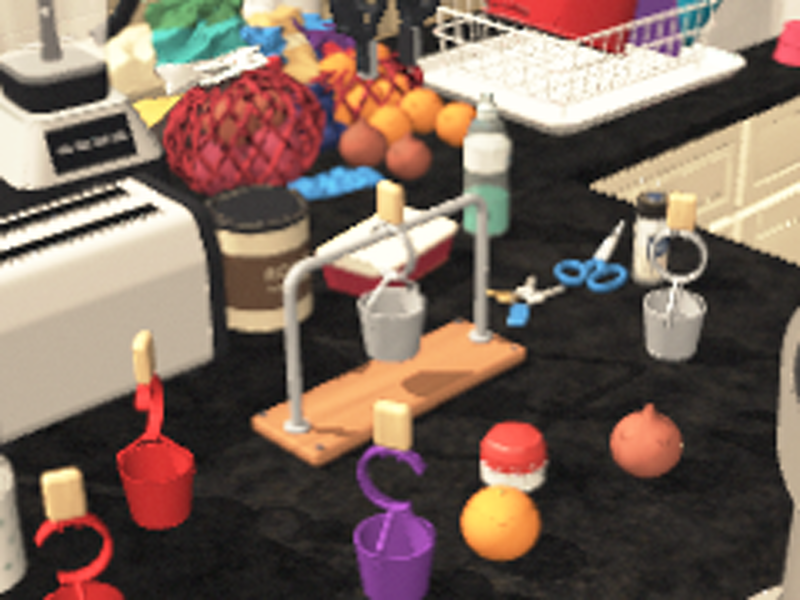

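The cup hangs upright and free on the rod (cup (392,320), underside 0.053). The closed cup stands untouched at (675,320). Handing in.

```bash
python3 -c "
from bench import r
print(r.hand_in())"
```

```text
the job is handed in; nothing more can be done
None
```

The open-ring cup hangs freely and upright on the rod (underside measured at 53 mm), the closed-ring cup was left where it stands, and the job was handed in at about 12.6 s with no verdict returned.

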